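# Shut the filament dry box

## Task

Two identical grey boxes stand on the bench, each with its lid propped open by a locked folding stay on its side. Shut the box that has the filament spool in it: push the knuckle of its stay down and back until the stay is broken (clearly folded, not just nudged), then lower its lid slowly and gently until it is fully shut. Leave the other, empty box open as it is.

Things in the scene. Friction and masses are not known exactly. Their poses are not given: they have to be found in the camera images.
- drybox: Grey box to be shut (the one holding a spool lying flat, 150 mm across), fixed. 180 mm deep (x), 180 wide (y), 120 high. Origin: centre of underside; x to its back, z up; front faces the robot. Lid hinge along y at x +90, z 120 mm. Stay outside its right-hand (-y) wall: two 88 mm steel links from (x -60, z 105), straight up and back to the lid. The empty box is the same.
- drybox_knuckle (a point): Middle of the stay's knuckle pin: level steel bar along box y, 16 mm thick, 50 long, sticking out sideways; locked at x 4, y -129, z 165 mm in box frame. Over-centre: 3 to 8 N down and back (x +0.65, z -0.76) folds it; 20 to 35 mm of push breaks it, the lid then coming forward only some 5 degrees. It stays where left, and folds on, down beside the wall, as the lid is lowered.
- drybox_lid (a joint): Opening angle in rad of this box's lid about its rear hinge: 1.40 propped open, 0 fully shut. Stiff hinge: once the stay is broken the lid stays at any angle it is left at and follows a push of 3 to 12 N near its free edge; while the stay is locked it cannot be lowered. Lowering at 0.1 m/s or slower at the free edge is gentle.
- drybox_edge (a point): Middle of the free edge of this box's lid, at half its thickness. The lid is a slab 180 mm deep (hinge to free edge), 184 wide, 12 thick; its outer face looks to the back when open, up when shut. Open, this point is 298 mm above the bench, at x 64 mm in the box frame; shut, 125 mm above it, at x -90, with the lid's outer face at z 132.
- otherbox_edge (a point): Middle of the free edge of the empty box's lid (same make, 180 mm from its hinge), 298 mm above the bench. That lid must stay open.

How it is judged:
On the way:
1. the stay of the spool's box is broken: its knuckle pin at least 12 mm lower than when locked, while the lid is still up (above 1.0 rad) (z of drybox_knuckle in the frame of drybox below 0.153 m and value of joint drybox_lid above 1 rad), for 0.1 s.
At the end, for the whole second after the job is handed in: the spool's box is shut: its lid within 0.06 rad (about 10 mm at the front edge) of the rim and at rest; the empty box's lid still propped open, its free edge within 30 mm of where it was (value of joint drybox_lid below 0.06 rad and velocity of joint drybox_lid between -0.05 and 0.05 rad/s and distance of otherbox_edge from where it was at the start of the episode below 0.03 m); the robot touches nothing.
It fails at once if the lid slams: in its last 0.2 rad it falls or is driven faster than 1.5 rad/s (0.27 m/s at its free edge) (value of joint drybox_lid below 0.2 rad and velocity of joint drybox_lid below -1.5 rad/s).
It fails at once if the empty box's lid is moved by more than 30 mm (distance of otherbox_edge from where it was at the start of the episode above 0.03 m).
It also fails if it takes over 48 s, if anything falls off the work surface, if the arm or the gripper's body presses on something with over 40 N, if the wrist force passes 120 N, or if a joint passes its speed limit or range.

## Robot

A 6-joint arm with a two-finger parallel gripper is mounted at the origin on the work surface. World frame = base frame: x ahead of the robot, y to its left, z up, the work surface at z = 0. Lengths are in m, angles in rad, forces in N, time in s.
With the tool pointing down it reaches from about 0.325 to 0.85 m from the base axis. Payload 15.5 kg.
Tool frame: the origin (TCP) lies at the very end of the fingers, on their centre line; the grasp point (between the pads) lies 19 mm behind it (robot.pinch_z is the distance from the TCP to the grasp point, in m); z points along the fingers, y is the line along which they close (so a half turn about z gives the same grasp; the last joint's range is limited). The gripper opens to 91 mm and grips with 3 to 60 N. Pads are 32 mm wide; open, the fingers measure 118 mm over their backs; the gripper's body (76 mm by 178 mm) begins 60 mm behind the grasp point.
Start: joints at [1.175, 0.494, 1.345, -0, 1.302, -0.096], TCP at [0.185, 0.597, 0.214] pointing down, gripper open.
Joint ranges: [-2.91, 2.91], [-0.82, 2.16], [0.22, 2.67], [-1.22, 4.37], [0.12, 2.79], [-3.08, 3.08]. Speed limits (rad/s): [1.89, 1.89, 2.57, 3.01, 3.01, 3.01].

## Interface

Orientations are given as a 3x3 rotation matrix whose columns are the frame's x, y, z axes.
In Python, from rig import robot, sensors, cams, nets gives the robot as it stands. The module is installed in compiled form; this text tells all that it offers. Calls block until the motion is done:
- robot.move_to(position, orientation): joint-space move of the TCP to a pose.
- robot.move_l(position, rate=0.15, frame=None, contact_N=None): straight line of the TCP; frame=None keeps the orientation; rate is the mean speed in m/s. With contact_N (N) it stops when the force on the tool has changed by that much, and returns True; else False.
- robot.set_joints(angles): joint-space move.
- robot.set_gripper(opening): finger opening in m; the grip force is fixed at half the most; returns when the fingers have stopped.
- robot.sleep(seconds).
- robot.ik(position, orientation): joint angles nearest the present ones, or None.
- sensors.get_obs(): the state.
- cams.camera(name): name is "side" or "top"; returns a dict with "img" (384x512x3 uint8, red, green, blue), "fx", "fy", "cx", "cy" (pixels), "xyz" and "rotation" of the camera in the world. Camera axes: x right, y down, z forward; pixel columns grow to the right and rows downward; lengths in m; the calibration is good to about 2 mm. A picture is of the moment at which its call begins. There is no depth.
A pose or a line that the arm cannot do raises robot.IKError and nothing moves.
- robot.finish_job(): hands the job in; it is judged then, once.
Trained networks look in the newest picture that a camera, given by its name, has taken for a name from the list of things; names that differ only in an ending like _2 or _b are one class to them, and where a whole thing is asked for, a point or a joint stands for the part that bears it (a point fixed in the world has none). Each returns a list of dicts, best first, with "score" (0 to 1); they miss things now and then, are a little off and sometimes report something else, mostly with a low value. They report only what shows in the picture. A call takes as long as a camera call.
- nets.silhouettes(target, camera): "mask" (384x512 bool, what is visible of it).
- nets.pinpoint(target, camera): "xyz" ([x, y, z] in m, in world coordinates, good to about 4 mm: a listed point, or the origin of a listed thing).
The state is a dict: "clock": time; "joint_positions": joint angles; "joint_vel": joint speeds; "tau": joint torques, N m; "tool_pos": TCP position; "ee_rot": TCP orientation; "ft_force": force on the tool from outside, world axes, zero at the start; "wrist_torque": the same for the moment, N m; "width": finger opening in m; "grasp_force": force on a finger pad.
Only numpy, scipy, OpenCV 4.12 (cv2) and the standard library are available. Lean on these libraries where they do the work, as an engineer would, in place of code of your own. Each camera call takes 0.05 s, during which the arm holds its last target. There are 200 camera calls.

## Working session

There is one attempt and no reset: what is moved stays moved. The work goes in short steps, each a Python script; the robot and the scene stay as the last script left them, time stands still between calls to the robot, and variables do not carry over. Pictures are saved under pics/ and viewed, at most 10 in all, crops included, and the job is handed in when it is done.

```bash
mkdir -p pics
python3 - <<'E'
from rig import robot, sensors, cams, nets
import cv2,numpy as np
np.set_printoptions(precision=4,suppress=True)
for c in ("side","top"):
    d=cams.camera(c); cv2.imwrite(f"pics/{c}0.png",d["img"][:,:,::-1])
    print(c,d["fx"],d["cx"],d["cy"],d["xyz"]); print(np.array(d["rotation"]))
    for t in ("drybox","drybox_knuckle","drybox_edge","otherbox_edge"):
        for r in nets.pinpoint(t,c)[:4]: print(t,round(r["score"],2),np.array(r["xyz"]))
print(sensors.get_obs()["clock"])
E
```

```text
side 366.4774108231451 250.9007220839545 190.8228021495883 [ 0.1662 -0.6755  0.6737]
[[ 0.8147 -0.3208  0.483 ]
 [-0.5797 -0.4318  0.691 ]
 [-0.0132 -0.843  -0.5378]]
drybox 0.79 [0.5102 0.1802 0.0016]
drybox_knuckle 0.75 [0.4746 0.0551 0.167 ]
drybox_edge 0.92 [0.5663 0.1617 0.2951]
otherbox_edge 0.67 [ 0.6462 -0.229   0.2972]
top 416.61513852773703 250.54057655409306 192.66557347275253 [ 0.4318 -0.0617  1.1802]
[[ 0.0284 -0.987   0.1583]
 [-0.9996 -0.0273  0.0088]
 [-0.0043 -0.1585 -0.9874]]
drybox 0.55 [0.5078 0.1795 0.0019]
drybox_knuckle 0.67 [0.4715 0.052  0.1657]
drybox_edge 0.97 [0.5723 0.1636 0.2975]
otherbox_edge 0.95 [ 0.6488 -0.2286  0.2994]
0.5
```

View pics/side0.png

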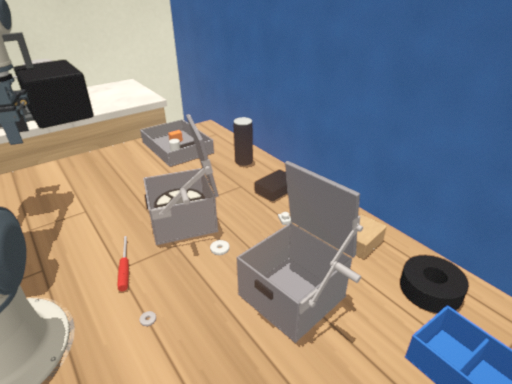

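View pics/top0.png

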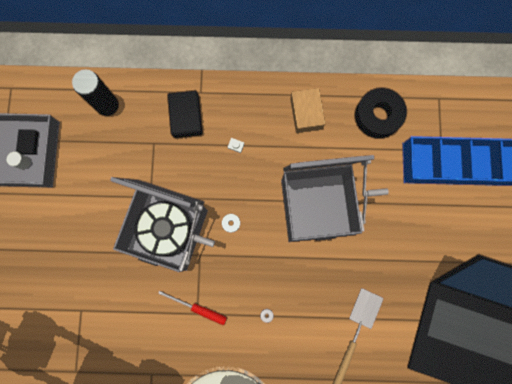

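The side view shows the spool in the left box (spool about (180,197) side, (162,228) top). The empty box is on the right, with its knuckle at (345,270) side. The nets agree with both pictures, so I'll fit the box pose and check reachability.

```bash
cat > h.py <<'E'
from rig import robot, sensors, cams, nets
import numpy as np
from scipy.optimize import least_squares
np.set_printoptions(precision=4,suppress=True)
B=np.array([[0,0,0],[.004,-.129,.165],[.064,0,.298]])
W=np.array([[.509,.180,.0],[.473,.0535,.1663],[.5693,.1627,.2963]])
def Rz(a): return np.array([[np.cos(a),-np.sin(a),0],[np.sin(a),np.cos(a),0],[0,0,1]])
s=least_squares(lambda p:((B@Rz(p[2]).T+[p[0],p[1],0]-W)[:,:2]).ravel(),[.5,.18,-.3])
P=s.x; R=Rz(P[2]); O=np.array([P[0],P[1],0])
w=lambda x,y,z: O+R@np.array([x,y,z])          # box -> world
def rot(tilt,sgn):                              # tool z tilted back from straight down
    z=np.array([np.sin(tilt),0,-np.cos(tilt)]); y=np.array([0,sgn,0.])
    return R@np.column_stack([np.cross(y,z),y,z])
piv=np.array([-.060,.105])
def tcp_push(s,tilt,back=0.):                   # TCP with flat end on the pin after s m of push
    a=np.arctan2(.06,.064)-s/.088
    k=piv+.0877*np.array([np.cos(a),np.sin(a)])
    d=np.array([np.sin(tilt),-np.cos(tilt)])
    k=k-(.008+back)*d
    return w(k[0],-.131,k[1])
def tcp_lid(phi,r=.160,gap=0.):                 # vertical tool, front-bottom corner on outer face
    x=.090-r*np.cos(phi)+(.012+gap)*np.sin(phi); z=.120+r*np.sin(phi)+(.012+gap)*np.cos(phi)
    return w(x+.016,0,z)
E
python3 - <<'E'
from h import *
print(P,s.fun)
for t in (.7,.5,.3,0):
  for g in (1,-1): print(t,g,[robot.ik(tcp_push(q,t,b),rot(t,g)) for q,b in ((0,.06),(.035,0))])
for g in (1,-1): print(g,[robot.ik(tcp_lid(p),rot(0,g)) for p in (1.4,.7,0)], robot.ik(tcp_lid(1.4)+[.03,0,.12],rot(0,g)))
E
```

```text
[ 0.5079  0.1798 -0.2951] [-0.0011 -0.0002  0.0012  0.0017 -0.0001 -0.0015]
0.7 1 [None, array([0.201 , 0.3886, 2.3048, 4.1834, 0.3631, 0.9513])]
0.7 -1 [None, array([ 0.201 ,  0.3886,  2.3048,  4.1834,  0.3631, -2.1903])]
0.5 1 [array([ 0.181 ,  0.0825,  2.0998, -0.4342,  0.5496, -0.7693]), array([ 0.117 ,  0.3125,  2.1454, -0.7318,  0.2915, -0.4941])]
0.5 -1 [array([ 0.181 ,  0.0825,  2.0998, -0.4342,  0.5496,  2.3723]), array([ 0.117 ,  0.3125,  2.1454, -0.7318,  0.2915,  2.6475])]
0.3 1 [array([ 0.0834,  0.1247,  1.9255, -0.1503,  0.8172, -1.1045]), array([ 0.0496,  0.3143,  1.9859, -0.1873,  0.566 , -1.0817])]
0.3 -1 [array([ 0.0834,  0.1247,  1.9255, -0.1503,  0.8172,  2.0371]), array([ 0.0496,  0.3143,  1.9859, -0.1873,  0.566 ,  2.0599])]
0 1 [array([-0.0133,  0.2639,  1.6711, -0.    ,  1.2066, -1.289 ]), array([-0.0236,  0.4018,  1.7506, -0.    ,  0.9892, -1.2994])]
0 -1 [array([-0.0133,  0.2639,  1.6711, -0.    ,  1.2066,  1.8526]), array([-0.0236,  0.4018,  1.7506, -0.    ,  0.9892,  1.8422])]
1 [array([ 0.1553,  0.4247,  1.2795, -0.    ,  1.4373, -1.1204]), array([ 0.2376,  0.3439,  1.549 , -0.    ,  1.2486, -1.0381]), array([ 0.2845,  0.4223,  1.7564, -0.    ,  0.9629, -0.9912])] [ 0.1481  0.4166  0.9813 -0.      1.7437 -1.1276]
-1 [array([ 0.1553,  0.4247,  1.2795, -0.    ,  1.4373,  2.0212]), array([ 0.2376,  0.3439,  1.549 , -0.    ,  1.2486,  2.1035]), array([ 0.2845,  0.4223,  1.7564, -0.    ,  0.9629,  2.1504])] [ 0.1481  0.4166  0.9813 -0.      1.7437  2.014 ]
```

Run:
```python
from h import *
import cv2
t=.3; Q=rot(t,1)
robot.set_gripper(0.0)
robot.move_l([.2,.5,.42])
robot.move_to(tcp_push(0,t,.16),Q)
robot.move_l(tcp_push(0,t,.015),rate=.1)
f0=sensors.get_obs()["ft_force"]
c=robot.move_l(tcp_push(0,t,-.008),rate=.03,contact_N=2.5)
o=sensors.get_obs(); print(c,"off from nominal",R.T@(o["tool_pos"]-tcp_push(0,t)),o["ft_force"]-f0,o["clock"])
for q in (.008,.016,.024,.033):
    robot.move_l(tcp_push(q,t,-.003),rate=.04); print(R.T@(sensors.get_obs()["ft_force"]-f0))
for cam in("side","top"):
    d=cams.camera(cam); cv2.imwrite(f"pics/{cam}1.png",d["img"][:,:,::-1])
    for n in("drybox_knuckle","drybox_edge"):
        for r in nets.pinpoint(n,cam)[:2]: print(cam,n,round(r["score"],2),R.T@(np.array(r["xyz"])-O))
print(sensors.get_obs()["clock"])
```

```text
True off from nominal [ 0.0003 -0.     -0.001 ] [-0.188   0.1625  0.2512] 7.4833
[-0.7216  0.1514 -0.7663]
[-0.4453  0.2754  1.9693]
[0.2057 0.4474 0.3674]
[0.2867 0.0813 1.1415]
side drybox_knuckle 0.46 [ 0.0201 -0.1303  0.1298]
side drybox_knuckle 0.35 [ 0.0308 -0.      0.2896]
side drybox_edge 0.81 [0.0321 0.0013 0.29  ]
top drybox_knuckle 0.63 [ 0.2511 -0.3531  0.2996]
top drybox_knuckle 0.53 [ 0.0182 -0.1294  0.1362]
top drybox_edge 0.87 [0.0333 0.0036 0.2876]
9.2667
```

View pics/side1.png

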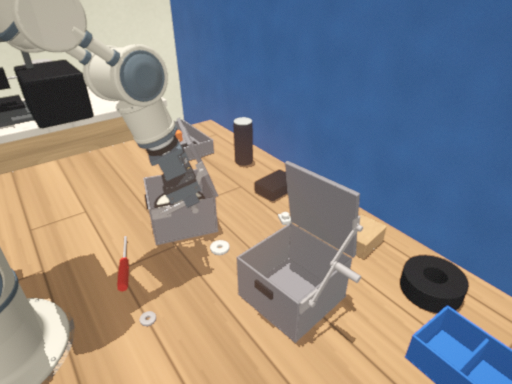

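The picture shows the knuckle (about (185,190)) pushed down and the lid tipped slightly forward (around (195,140)). The nets put the knuckle at z ≈ 0.133 m and the lid near 1.24 rad, so the stay is broken. Next I'll go over and behind the lid.

Run:
```python
from h import *
import cv2
t=.3; V=rot(0,1)
robot.move_l(tcp_push(.033,t,.12),rate=.12)
robot.move_to(w(-.02,-.131,.42),V)
a=tcp_lid(1.24,gap=.03)
robot.move_l(np.r_[a[:2],.42]); robot.move_l(a,rate=.1)
c=robot.move_l(tcp_lid(1.19),rate=.03,contact_N=2.5)
o=sensors.get_obs(); print(c,R.T@(o["tool_pos"]-tcp_lid(1.24)),o["ft_force"],o["clock"])
for cam in("side","top"):
    d=cams.camera(cam); cv2.imwrite(f"pics/{cam}2.png",d["img"][:,:,::-1])
```

```text
True [-0.0039  0.     -0.0011] [ 1.5983 -1.1141  3.1489] 15.0667
```

View pics/side2.png

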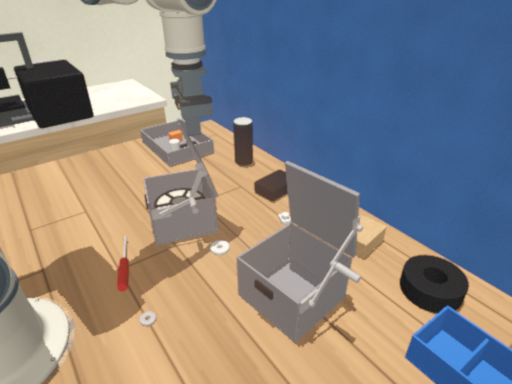

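The fingers (around (197,120)) sit behind the lid and touch its back face near the free edge. I'll lower it along the hinge arc.

Run:
```python
from h import *
import cv2
f0=sensors.get_obs()["ft_force"]
for p in np.arange(1.08,.1,-.14):
    robot.move_l(tcp_lid(p),rate=.06); print(round(p,2),R.T@sensors.get_obs()["ft_force"])
c=robot.move_l(tcp_lid(0)-[0,0,.012],rate=.03,contact_N=18)
o=sensors.get_obs(); print(c,R.T@(o["tool_pos"]-tcp_lid(0)),o["ft_force"],o["clock"])
robot.sleep(.3); print(sensors.get_obs()["ft_force"])
robot.move_l(o["tool_pos"]+[0,0,.12],rate=.12)
for cam in("side","top"):
    d=cams.camera(cam); cv2.imwrite(f"pics/{cam}3.png",d["img"][:,:,::-1])
    for n in("drybox_edge","otherbox_edge"):
        for r in nets.pinpoint(n,cam)[:2]: print(cam,n,round(r["score"],2),np.array(r["xyz"]))
print(sensors.get_obs()["clock"])
```

```text
1.08 [ 0.2192  0.2359 -0.2275]
0.94 [-0.2697  0.4121 -0.4776]
0.8 [-0.3498 -0.1626 -0.5924]
0.66 [-0.6113  0.6601 -0.3875]
0.52 [-0.0181  0.3236  0.0533]
0.38 [ 0.0748 -0.9108 -0.1258]
0.24 [ 0.0406  0.4303 -0.4831]
True [ 0.0018  0.     -0.0018] [-2.2141 -1.2233 13.9551] 20.05
[-2.7565 -1.0408 15.9448]
side drybox_edge 0.92 [0.4212 0.2057 0.1208]
top otherbox_edge 0.81 [ 0.6452 -0.2316  0.2984]
21.8
```

View pics/side3.png

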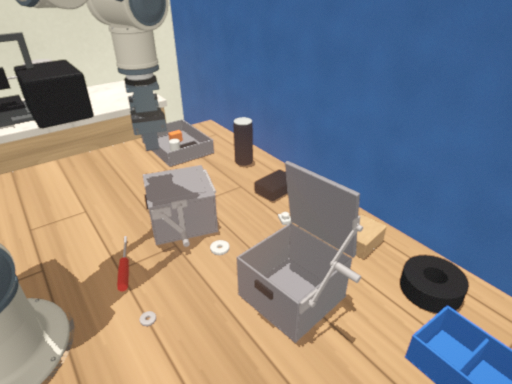

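The picture shows the lid flat on the rim (around (180,180)), the stay folded beside the wall (185,235), the other box unchanged and the gripper clear. The press met firm resistance at the shut height, and the net puts the edge at z = 0.121 m.

```bash
python3 -c "
from rig import robot
print(robot.finish_job())"
```

```text
the job is handed in; nothing more can be done
None
```

The spool's box is shut, with its stay broken first and its lid lowered gently. The empty box is still propped open, and the job was handed in at about 22 s; no verdict was returned.

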